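# Rock the angle gauge to its mark on the stud

## Robot

A 6-joint arm with a two-finger parallel gripper is mounted at the origin on the work surface; the furniture and walls round the work are solid. World frame = base frame: x ahead of the robot, y to its left, z up, the work surface at z = 0. Lengths are in m, angles in degrees, forces in N, time in s.
With the tool pointing down it reaches from about 0.35 to 0.975 m from the base axis. Payload 7.1 kg.
Tool frame: the origin (TCP) lies midway between the tips of the shut fingers; the grasp point (between the pads) lies 19 mm behind it; z points along the fingers, y is the direction in which the jaws open and shut (so a half turn about z gives the same grasp; the last joint's range is limited). The gripper opens to 88 mm and grips with 3 to 60 N. Pads are 20 mm wide; open, the fingers measure 115 mm over their backs; the gripper's body (75 mm by 178 mm) begins 61 mm behind the grasp point.
Start: joints at [64.687, 24.242, 93.386, -0, 62.372, -1.089], TCP at [0.256, 0.57, 0.223] pointing down, gripper open.
Joint ranges: [-172.04, 172.04], [-51.8, 120.97], [4.93, 147.93], [-75.15, 255.16], [6.16, 154.13], [-145.62, 145.62]. Speed limits (degrees/s): [136.94, 136.94, 172.46, 180, 180, 180].

## Interface

Orientations are given as a 3x3 rotation matrix whose columns are the frame's x, y, z axes.
In Python, from cell import robot, imaging gives the robot as it stands. The module is installed in compiled form; this text tells all that it offers.
- The arm moves only by the shell command python3 -m inch 'ROWS'. ROWS is JSON, a list of rows, each a list of 3 entries, a list of its own where there are three numbers: the shift along the world's x, y, z in units of 30 mm (1.0 is 30 mm), then the turn, a rotation vector about the world's x, y, z in rad, then the closure, from -1 (fully open) to 1 (shut). In form: [[[tx, ty, tz], [rx, ry, rz], gripper], ...]. A call has 1 to 12 rows; each row shifts and turns the commanded pose from where the row before left it; what a row does not reach is not made up. A row lasts 1/12 s, in which the tool goes at most 41.7 mm and 7.16 degrees, less where a joint would pass 70% of its speed; a pose out of reach is approached as far as the arm can. A call is refused whole if a number of a shift passes 1 or a number of a turn 0.125, either way. A call with a gripper value outside its range is refused whole. The fingers move at their own pace and stop on an object; the grip force is fixed at half the most. Time passes only in rows, so rows that do not move let the fingers close. It gives the time, the measured TCP pose, the force and the opening at its end, in the units of the state.
- robot.observe(): the state, without advancing time (a new reading comes with each control period).
- imaging.grab_frame(name): name is "scene" or "top" or "wrist"; returns (picture, depth): 480x640x3 uint8, red, green, blue; 480x640 float32, m along the optical axis (not along the pixel's ray), 0 where there is no reading.
- imaging.calibration(name): a dict with "fov_y" (degrees; the focal length in pixels is half the picture's height over the tangent of half this angle, whatever the lens; pixels are square), "cx", "cy" (the principal point, pixels), "D" ([k1, k2, p1, p2, k3] as OpenCV has them; the pictures are not rectified), "origin" and "attitude" of the camera in the world. Camera axes: x right, y down, z forward; pixel columns grow to the right and rows downward; lengths in m; the calibration is good to about 2 mm. A picture is of the moment at which its call begins: read the wrist's pose just before it. calibration takes no time and is no camera call; for the wrist camera it gives the pose at the moment of the call.
- robot.sign_off(): hands the job in, once; it reports no verdict.
The state is a dict: "clock": time; "joints": joint angles; "qvel": joint speeds; "joint_efforts": joint torques, N m; "eef_pos": TCP position; "tcp_rot": TCP orientation; "wrist_force": force on the tool from outside, world axes, zero at the start; "torque": the same for the moment, N m; "grip_width": opening from 0.0 (shut) to 1.0 (fully open).
Only numpy, scipy, OpenCV 4.12 (cv2) and the standard library are available. Lean on these libraries where they do the work, as an engineer would, in place of code of your own. Each camera call takes 0.05 s, during which the arm holds its last target. There are 200 camera calls.

## Task

The angle gauge stands on the pale joist offcut: pick it up by its grip and set the middle of its foot gently on top of the dark half-round batten that crosses the stud, with the foot running along the stud. Then rock it there until its free-swinging black pointer settles within the red mark on its dial, and finish while still gripping it steady at that angle, foot resting on the batten. Leave the spool and the pipe fitting where they stand.

Things in the scene. Friction and masses are not known exactly. Their poses are not given: they have to be found in the camera images.
- gauge: Angle gauge, loose, about 0.35 kg, standing upright on the joist offcut. Origin under the centre of its foot; x out of its back (white dial faces -x, to the robot, turned 0 to 0.6 rad to its right), y along the foot, z up. Foot: flat aluminium rail 36 (x) x 180 (y) x 16 mm. On it a black dial case 124 mm wide (y), 16 mm thick (x -5 to +11), up to z 112 mm, and above that the grip.
- gauge_grip (a point): Centre of the gauge's grey grip block, 134 mm above the foot's underside and 1 mm behind its centre line; axes as the gauge's. The block is 24 (x) x 46 (y) x 46 (z) mm, its top 157 mm above the underside: take it across its 24 mm.
- pointer (a joint): Angle (rad) of the thin black pendulum pointer, 66 mm long, on a brass hub 99 mm above the foot's underside, in the gauge's frame. It hangs plumb: 0 when the gauge is level, positive with its tip towards the gauge's +y (left seen from the robot). Turning the gauge about its own +x lowers the reading by the same angle. Swings die out in about 2 s.
- set_mark (a joint): Angle in rad of the middle of the red mark on the dial, same zero and sign as the pointer; the mark is a red sector with its point towards the hub, 40 to 70 mm below it, about 0.12 rad wide (7 mm), fixed during a run, somewhere between 0.10 and 0.28.
- pointer_tip (a point): Lower tip of the black pointer, 66 mm below the hub; z runs along the pointer to the hub.
- mark_mid (a point): Middle of the red mark, 60 mm below the hub; z runs from it to the hub.
- stud: Stud, fixed: pale timber 89 (x) x 220 (y) x 38 mm lying flat, origin under its centre, y along its length. A plywood packer 6 mm thick lies on its -y end (from y -60 to -105 mm).
- crown: Dark half-round batten fixed across the middle of the stud, 84 mm long along the stud's x. Its round is a cylinder of 30 mm radius whose axis (along x) is 46 mm above the bench, so its top is 76 mm above the bench. Origin on the stud's upper face (38 mm above the bench), at the stud's centre.
- crown_top (a point): Middle of the batten's highest line, 76 mm above the bench; axes as the stud's.
- joist: Joist offcut, fixed: pale pine block 105 (x) x 220 (y) x 42 mm, origin under its centre; the gauge stands on it at the start.
- thread_red: Red thread spool, 50 mm across, 60 mm high, loose bystander, origin under its centre.
- pipe_union: Grey steel pipe fitting, 48 x 83 x 59 mm, loose bystander, origin at its underside.

How it is judged (in metres and radians):
On the way, in this order (a step that is already met when the one before it is completed fails the run):
1. the gauge is gripped and lifted clear of the joist offcut (contact force between gauge and the fingers above 1 N and contact force between gauge and joist below 0.05 N and distance of gauge from where it was at the start of the episode above 0.02 m), for 0.2 s.
2. the gripped gauge stands with its foot on the batten (contact force between gauge and the fingers above 1 N and contact force between gauge and crown above 0.4 N), for 0.2 s.
At the end, for the whole second after the job is handed in: The gauge is gripped (over 1 N), its foot bears on the batten (over 0.4 N) with the batten's top line within 40 mm of the middle of the foot, the foot runs along the stud within 0.2 rad, and the pointer is at rest within 0.06 rad of the middle of the red mark; all this through the last second (all of step 2 and angle between the z axis of pointer_tip and the z axis of mark_mid, either way round below 0.06 rad and velocity of joint pointer between -0.3 and 0.3 rad/s and angular speed of gauge below 0.15 rad/s and angle between the x axis of gauge and the x axis of stud, either way round below 0.2 rad and y of crown_top in the frame of gauge between -0.04 and 0.04 m and z of crown_top in the frame of gauge between -0.008 and 0.008 m and height (world z) of gauge above 0.06 m); the arm keeps its last pose, push and grip.
It fails at once if the gauge is pressed hard on the batten (over 40 N) (contact force between gauge and crown above 40 N).
It fails at once if a bystander is pushed away (over 30 mm) (distance of any of thread_red, pipe_union from where it was at the start of the episode above 0.03 m).
It also fails if it takes over 51 s, if anything falls off the work surface, if the arm or the gripper's body presses on something with over 40 N, if the wrist force passes 120 N, or if a joint passes its speed limit or range.

## Working session

There is one attempt and no reset: what is moved stays moved. The work goes in short steps, Python scripts to look and compute and a shell command to move; the robot and the scene stay as the last step left them, time stands still between calls to the robot, and variables do not carry over. Pictures are saved under pics/ and viewed, about 8 in all and at most 12, crops included, and the job is handed in when it is done.

```bash
mkdir -p pics; cat > h.py <<'E'
import numpy as np, cv2
from cell import robot, imaging
def K(c):
    f=240/np.tan(np.radians(c["fov_y"])/2); return np.array([[f,0,c["cx"]],[0,f,c["cy"]],[0,0,1.]])
def ray(c,uv):
    p=cv2.undistortPoints(np.array(uv,float).reshape(-1,1,2),K(c),np.array(c["D"],float)).reshape(-1,2)
    d=np.c_[p,np.ones(len(p))]; return np.array(c["origin"]),d@np.array(c["attitude"]).T
def onplane(c,uv,z):
    o,d=ray(c,uv); return o+d*((z-o[2])/d[:,2])[:,None]
def cloud(c,dep):
    v,u=np.mgrid[0:480,0:640]; o,d=ray(c,np.stack([u,v],-1).reshape(-1,2))
    P=o+d*dep.reshape(-1,1); P[dep.ravel()==0]=np.nan; return P.reshape(480,640,3)
def save(n,im): cv2.imwrite("pics/"+n+".png",im[...,::-1])
E
python3 - <<'E'
from h import *
print(robot.observe())
for n in("scene","top"):
    c=imaging.calibration(n);im,d=imaging.grab_frame(n);save(n,im);np.savez(n,im=im,d=d);print(n,c)
E
```

```text
{'clock': 0.0, 'joints': array([ 6.46866692e+01,  2.42814467e+01,  9.34313961e+01,  3.12433503e-04,
        6.23707849e+01, -1.08638520e+00]), 'qvel': array([-0.03102686, -0.01491713, -0.032234  , -0.08261478,  0.04434534,
        0.02117123]), 'joint_efforts': array([ 7.69518629e-04, -5.44619143e+01, -2.73676103e+01,  6.44524209e-02,
        2.24546401e-02, -1.40255611e-04]), 'eef_pos': array([0.25618994, 0.56948312, 0.22193446]), 'tcp_rot': array([[-9.11926183e-01,  4.10353800e-01, -6.28436630e-04],
       [ 4.10354280e-01,  9.11925232e-01, -1.31736858e-03],
       [ 3.25000163e-05, -1.45922456e-03, -9.99998935e-01]]), 'wrist_force': array([-0.52470571,  0.37543017, -0.05650414]), 'torque': array([0.04497287, 0.03397894, 0.00417865]), 'grip_width': 1.0006175405991558}
scene {'fov_y': 47.297847336081006, 'cx': 315.7857173111722, 'cy': 240.6253541018356, 'D': array([0.02791001, 0.        , 0.        , 0.        , 0.        ]), 'origin': array([ 0.31435923, -0.56173511,  0.77939456]), 'attitude': array([[ 0.89106965, -0.34062564,  0.29994841],
       [-0.45384342, -0.67538783,  0.58127225],
       [ 0.00458528, -0.65408368, -0.7564083 ]])}
top {'fov_y': 52.89723423677029, 'cx': 316.17709117644193, 'cy': 234.65662989282077, 'D': array([-0.02636975,  0.        ,  0.        ,  0.        ,  0.        ]), 'origin': array([ 0.50215072, -0.06916495,  0.97158556]), 'attitude': array([[ 2.25780341e-03, -9.96678519e-01,  8.14053509e-02],
       [-9.99717562e-01, -3.23788082e-04,  2.37632179e-02],
       [-2.36579308e-02, -8.14360116e-02, -9.96397751e-01]])}
```

View pics/scene.png

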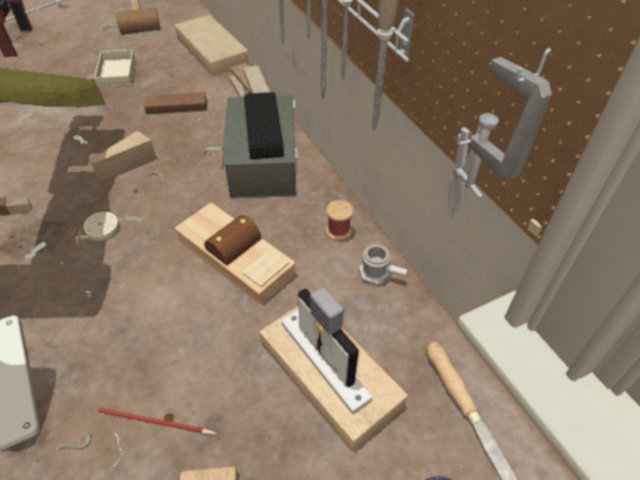

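View pics/top.png

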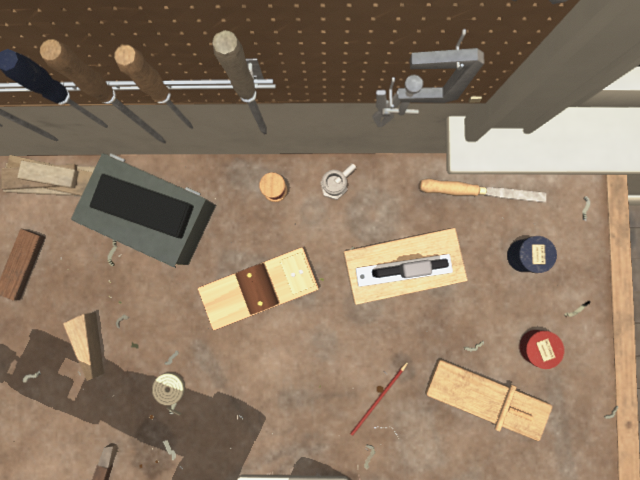

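Scene view: the gauge is at about (328,340), the stud and batten at (235,250), the spool at (339,220) and the fitting at (377,265). In the top view the gauge grip is at (416,269), the foot runs (357,277) to (453,264), the batten is at (258,288) and the stud runs (204,306) to (313,270). Next I measure with depth and masks.

```bash
cat > m.py <<'E'
from h import *
c=imaging.calibration("top");z=np.load("top.npz");im,d=z["im"],z["d"];P=cloud(c,d)
hsv=cv2.cvtColor(im,cv2.COLOR_RGB2HSV)
def rect(m,name,zz=None):
    m=cv2.morphologyEx(m.astype(np.uint8),cv2.MORPH_OPEN,np.ones((2,2)))
    n,l,s,_=cv2.connectedComponentsWithStats(m)
    for k in range(1,n):
        if s[k,4]<60: continue
        v,u=np.nonzero(l==k); q=P[v,u]; h=np.nanmedian(q[:,2])
        w=onplane(c,np.c_[u,v],h if zz is None else zz)[:,:2]
        (x,y),(a,b),t=cv2.minAreaRect(w.astype(np.float32)*1000)
        if a<b: a,b,t=b,a,t+90
        print(name,"n",s[k,4],"z %.4f c %.1f %.1f size %.1f %.1f long-axis ang %.1f"%(h,x,y,a,b,(t+90)%180-90))
X,Y,Z=P[...,0],P[...,1],P[...,2]
R=np.zeros(Z.shape,bool);R[220:310,335:475]=1
S=np.zeros(Z.shape,bool);S[240:335,190:325]=1
rect(R&(Z>.185),"grip",.199)
rect(R&(Z>.14)&(Z<.185),"case",.154)
rect(R&(Z>.03),"joist+",.042)
rect(R&(Z>.05)&(Z<.075)&(hsv[...,1]<60),"foot",.058)
rect(S&(Z>.025),"stud",.038)
rect(S&(Z>.05),"crown>50")
rect(S&(Z>.068),"crown>68")
rect(S&(hsv[...,2]<120)&(Z>.03),"dark")
T=np.zeros(Z.shape,bool);T[160:205,250:360]=1
rect(T&(Z>.02),"byst")
E
python3 m.py
```

```text
grip n 426 z 0.1972 c 509.6 -212.7 size 45.7 24.0 long-axis ang -81.8
case n 168 z 0.1520 c 518.3 -258.8 size 29.1 16.6 long-axis ang -81.8
case n 274 z 0.1524 c 506.7 -175.0 size 45.3 21.8 long-axis ang -89.9
joist+ n 6216 z 0.0415 c 516.6 -219.1 size 218.3 104.9 long-axis ang -77.9
foot n 861 z 0.0567 c 508.4 -214.0 size 178.2 35.7 long-axis ang -81.4
stud n 5203 z 0.0383 c 472.9 63.9 size 219.6 88.9 long-axis ang -68.6
crown>50 n 1370 z 0.0702 c 473.9 61.8 size 84.1 57.1 long-axis ang 21.5
crown>68 n 826 z 0.0726 c 473.1 63.8 size 83.8 39.1 long-axis ang 21.9
dark n 420 z 0.0635 c 481.0 44.8 size 81.9 19.2 long-axis ang 21.4
dark n 156 z 0.0650 c 465.1 85.4 size 80.0 7.4 long-axis ang 21.2
byst n 584 z 0.0356 c 691.7 -89.0 size 74.7 48.5 long-axis ang -27.5
byst n 532 z 0.0585 c 671.5 35.8 size 48.8 46.3 long-axis ang 0.4
```

```bash
python3 - <<'E'
from h import *
s=robot.observe();c=imaging.calibration("wrist");R=np.array(s["tcp_rot"])
print(c["fov_y"],"cam in tcp",R.T@(c["origin"]-s["eef_pos"]),"\n",R.T@c["attitude"])
z=np.load("scene.npz");im=z["im"][280:420,270:400];save("dial0",cv2.resize(im,None,fx=4.2,fy=4.2,interpolation=cv2.INTER_CUBIC))
E
```

```text
66.95313154726765 cam in tcp [ 7.30478787e-02  5.14809929e-05 -1.61513076e-01] 
 [[-8.02220889e-04 -9.63072940e-01 -2.69239425e-01]
 [ 9.99999580e-01 -6.53213304e-04 -6.43028020e-04]
 [ 4.43412111e-04 -2.69239828e-01  9.63073060e-01]]
```

View pics/dial0.png

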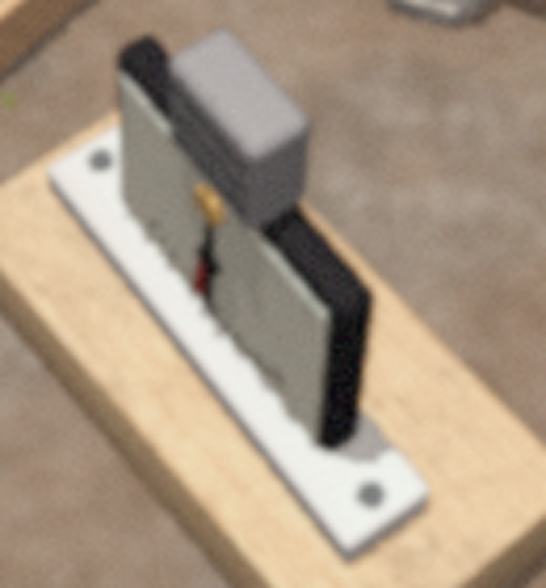

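Dial crop: the brass hub is at (208,200), the pointer hangs straight, and the red mark sits just to the left of its tip. The scale is coarse here, so I'll take a closer wrist-camera view of the dial on the way to the grasp.

```bash
python3 -m inch '[[[0.4,-1,0],[0,0,-0.0835],-1],[[0.4,-1,0],[0,0,-0.0835],-1],[[0.4,-1,0],[0,0,-0.0835],-1],[[0.4,-1,0],[0,0,-0.0835],-1],[[0.4,-1,0],[0,0,-0.0835],-1],[[0.4,-1,0],[0,0,-0.0835],-1],[[0.4,-1,0],[0,0,-0.0835],-1],[[0.4,-1,0],[0,0,-0.0835],-1],[[0.4,-1,0],[0,0,-0.0835],-1],[[0.4,-1,0],[0,0,-0.0835],-1],[[0.4,-1,0],[0,0,-0.0835],-1],[[0.4,-1,0],[0,0,-0.0835],-1]]' && python3 -m inch '[[[0.06,-1,0],[0,0,0],-1],[[0.06,-1,0],[0,0,0],-1],[[0.06,-1,0],[0,0,0],-1],[[0.06,-1,0],[0,0,0],-1],[[0.06,-1,0],[0,0,0],-1],[[0.06,-1,0],[0.0155,-0.106,0],-1],[[0.06,-1,0],[0.0155,-0.106,0],-1],[[0.06,-1,0],[0.0155,-0.106,0],-1],[[0.06,-1,0],[0.0155,-0.106,0],-1],[[0.06,-1,0],[0.0155,-0.106,0],-1],[[0.06,-1,0],[0.0155,-0.106,0],-1],[[0.06,-1,0],[0.0155,-0.106,0],-1]]'
```

```text
clock: 1.1
eef_pos: [0.4005, 0.2084, 0.2226]
tcp_rot: [[-0.142, 0.99, -0.0], [0.99, 0.142, -0.0], [-0.0, -0.0, -1.0]]
wrist_force: [0.7, 0.6, 0.3]
grip_width: 1.005
clock: 2.1
eef_pos: [0.4179, -0.0808, 0.2203]
tcp_rot: [[-0.165, 0.856, 0.491], [0.986, 0.128, 0.107], [0.029, 0.501, -0.865]]
wrist_force: [0.8, 1.2, -0.1]
grip_width: 0.999
```

```bash
python3 -m inch '[[[0,-0.5,-0.1],[0,0,0],-1],[[0,-0.5,-0.1],[0,0,0],-1],[[0,-0.5,-0.1],[0,0,0],-1],[[0,-0.5,-0.1],[0,0,0],-1],[[0,-0.5,0],[0.018,-0.118,0],-1],[[0,-0.5,0],[0.018,-0.118,0],-1],[[0,-0.5,0],[0,0,0],-1],[[0,-0.5,0],[0,0,0],-1],[[0,-0.3,0],[0,0,0],-1],[[0,0,0],[0,0,0],-1],[[0,0,0],[0,0,0],-1]]'
python3 - <<'E'
from h import *
s=robot.observe();c=imaging.calibration("wrist");im,d=imaging.grab_frame("wrist");np.savez("w1",im=im,d=d,**{k:np.array(v) for k,v in c.items()})
save("w1",im);print(s["eef_pos"],s["clock"])
E
```

```text
clock: 3.02
eef_pos: [0.4171, -0.1893, 0.2059]
tcp_rot: [[-0.178, 0.798, 0.576], [0.983, 0.118, 0.14], [0.044, 0.591, -0.805]]
wrist_force: [0.8, 0.7, -0.0]
grip_width: 0.997
[ 0.41709613 -0.18931679  0.20588439] 3.0167
```

View pics/w1.png

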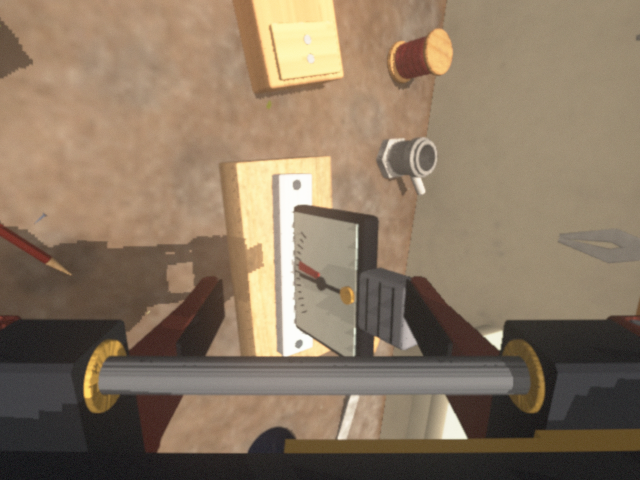

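The wrist view shows the dial clearly: hub at (347,295), pointer tip near (300,275), red mark around (308,266), i.e. towards +y as expected. I cast the red and black pixels onto the dial plane.

```bash
cat > dial.py <<'E'
from h import *
def dial(im,c,O,yaw,off=-.005,box=None,tilt=0.):
    # angles of red & black pixels about the hub, in gauge frame; O: under-foot origin, tilt: rotation about gauge -x
    gx=np.array([np.cos(yaw),np.sin(yaw),0]);y0=np.array([-np.sin(yaw),np.cos(yaw),0]);z0=np.array([0,0,1.])
    gy=np.cos(tilt)*y0-np.sin(tilt)*z0; gz=np.cross(gx,gy)
    v,u=np.mgrid[0:480,0:640];o,d=ray(c,np.stack([u,v],-1).reshape(-1,2))
    t=((O+gx*off-o)@gx)/(d@gx);p=o+d*t[:,None]-O
    Y=(p@gy).reshape(480,640);Z=(p@gz).reshape(480,640)-.099
    hsv=cv2.cvtColor(im,cv2.COLOR_RGB2HSV).astype(int)
    win=(abs(Y)<.06)&(Z<.02)&(Z>-.075)
    hub=win&(abs(Y)<.015)&(abs(Z)<.015)&(hsv[...,0]>12)&(hsv[...,0]<30)&(hsv[...,1]>110)&(hsv[...,2]>90)
    red=win&(abs(Y)<.05)&(Z<-.03)&((hsv[...,0]<8)|(hsv[...,0]>172))&(hsv[...,1]>110)&(hsv[...,2]>70)
    blk=win&(abs(Y)<.03)&(Z<-.012)&(Z>-.07)&(hsv[...,2]<70)
    hy,hz=(Y[hub].mean(),Z[hub].mean()) if hub.any() else (0,0)
    print("hub n",hub.sum(),"at",np.round([hy*1e3,hz*1e3],1))
    for n,m in(("red",red),("blk",blk)):
        a=np.arctan2(Y[m]-hy,-(Z[m]-hz));r=np.hypot(Y[m]-hy,Z[m]-hz)*1e3
        if len(a): print(n,len(a),"ang mean %.3f med %.3f p5 %.3f p95 %.3f r %.0f-%.0f"%(a.mean(),np.median(a),*np.percentile(a,[5,95]),r.min(),r.max()))
E
python3 - <<'E'
from dial import *
z=np.load("w1.npz");c={k:z[k] for k in z.files if k not in("im","d")}
dial(z["im"],c,np.array([.5085,-.214,.042]),np.radians(8.4))
z2=np.load("scene.npz");dial(z2["im"],imaging.calibration("scene"),np.array([.5085,-.214,.042]),np.radians(8.4))
x=z["im"][220:320,270:410];save("w1c",cv2.resize(x,None,fx=5,fy=5,interpolation=cv2.INTER_CUBIC))
E
```

```text
hub n 197 at [-0.2 -2.9]
red 127 ang mean 0.143 med 0.143 p5 0.088 p95 0.198 r 37-67
blk 2 ang mean 0.016 med 0.016 p5 -0.011 p95 0.042 r 12-15
hub n 31 at [ 5.1 -6.8]
red 11 ang mean 0.077 med 0.068 p5 0.051 p95 0.109 r 46-60
blk 31 ang mean 0.008 med 0.015 p5 -0.087 p95 0.097 r 18-59
```

View pics/w1c.png

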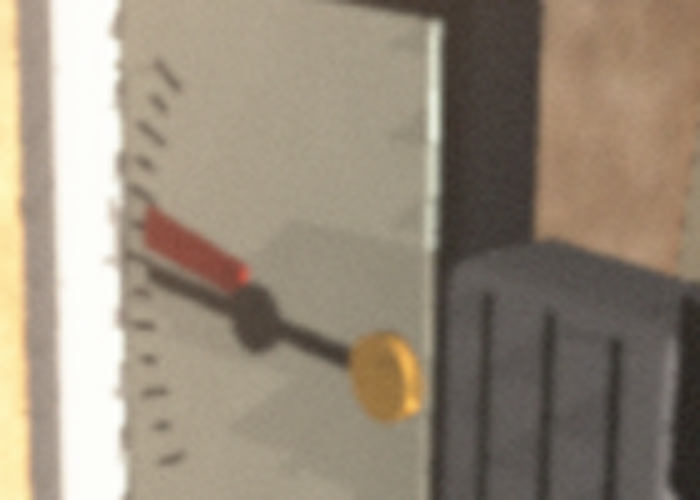

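Crop: red mark from (150,225) to (245,272), clear of the pointer; the pointer runs (150,270) to (345,355), and there is a round weight on it at (255,318). I check the pointer against zero with a looser black threshold.

```bash
sed -i 's/hsv\[...,2\]<70)/hsv[...,2]<DK)/; s/^def dial/DK=100\ndef dial/' dial.py; python3 - <<'E'
from dial import *
z=np.load("w1.npz");c={k:z[k] for k in z.files if k not in("im","d")}
for off in(-.005,-.008): dial(z["im"],c,np.array([.5085,-.214,.042]),np.radians(8.4),off)
E
```

```text
hub n 197 at [-0.2 -2.9]
red 127 ang mean 0.143 med 0.143 p5 0.088 p95 0.198 r 37-67
blk 182 ang mean 0.009 med 0.007 p5 -0.106 p95 0.124 r 9-64
hub n 197 at [1.5 0.4]
red 127 ang mean 0.143 med 0.143 p5 0.088 p95 0.198 r 36-66
blk 172 ang mean 0.007 med 0.006 p5 -0.108 p95 0.119 r 13-63
```

```bash
cat > go.py <<'E'
from h import *; from scipy.spatial.transform import Rotation as Ro
import sys
def go(p,yaw_deg,tilt=0.):
    # tool x along gauge y (yaw of gauge given), pointing down, then tilted by tilt about gauge -x
    s=robot.observe();a=np.radians(yaw_deg);gx=np.array([np.cos(a),np.sin(a),0]);gy=np.array([-np.sin(a),np.cos(a),0])
    T=Ro.from_rotvec(-tilt*gx).as_matrix()@np.c_[gy,gx,[0,0,-1]]
    print("shift units",np.round((np.array(p)-s["eef_pos"])/.03,3),"rotvec",np.round(Ro.from_matrix(T@np.array(s["tcp_rot"]).T).as_rotvec(),4),"F",np.round(s["wrist_force"],2),"w",s["grip_width"],s["clock"])
E
python3 -c "
from go import *
go([.5096,-.2127,.161],8.4)"
```

```text
shift units [ 3.086 -0.798 -1.495] rotvec [-0.145   0.618  -0.0182] F [0.58 1.07 0.39] w 1.0038841236157496 3.0667
```

```bash
python3 -m inch '[[[0,0,0.5],[-0.0242,0.103,-0.003],-1],[[0,0,0.5],[-0.0242,0.103,-0.003],-1],[[0,0,0.5],[-0.0242,0.103,-0.003],-1],[[0,0,0.5],[-0.0242,0.103,-0.003],-1],[[0.4,-0.1,0],[-0.0242,0.103,-0.003],-1],[[0.5,-0.2,0],[-0.0242,0.103,-0.003],-1],[[0.8,-0.2,0],[0,0,0],-1],[[0.8,-0.2,0],[0,0,0],-1],[[0.586,-0.1,0],[0,0,0],-1],[[0,0,0],[0,0,0],-1],[[0,0,0],[0,0,0],-1]]'; python3 -c "
from go import *
go([.5096,-.2127,.161],8.4)"
```

```text
clock: 3.98
eef_pos: [0.5107, -0.2065, 0.2434]
tcp_rot: [[-0.162, 0.977, 0.138], [0.986, 0.155, 0.057], [0.034, 0.145, -0.989]]
wrist_force: [-0.6, -0.2, 0.2]
grip_width: 1.001
shift units [-0.038 -0.207 -2.748] rotvec [-0.0565  0.1386 -0.0136] F [-0.62 -0.17  0.21] w 1.0010723743563732 3.9833
```

```bash
python3 -m inch '[[[0,0,0],[-0.019,0.0462,-0.0045],-1],[[0,0,0],[-0.019,0.0462,-0.0045],-1],[[0,0,0],[-0.019,0.0462,-0.0045],-1],[[0,-0.1,0],[0,0,0],-1],[[0,-0.1,0],[0,0,0],-1],[[0,0,0],[0,0,0],-1],[[0,0,0],[0,0,0],-1]]'; python3 -c "
from go import *
go([.5096,-.2127,.161],8.4)"
```

```text
clock: 4.57
eef_pos: [0.5099, -0.2139, 0.2439]
tcp_rot: [[-0.144, 0.99, 0.002], [0.99, 0.144, -0.001], [-0.001, 0.001, -1.0]]
wrist_force: [-0.6, -0.3, 0.9]
grip_width: 1.001
shift units [-0.011  0.039 -2.763] rotvec [0.0008 0.0016 0.0024] F [-0.6  -0.35  0.94] w 1.0009988749548095 4.5667
```

Aligned; descend and grip.

```bash
python3 -m inch '[[[0,0,-0.5],[0,0,0],-1],[[0,0,-0.5],[0,0,0],-1],[[0,0,-0.5],[0,0,0],-1],[[0,0,-0.5],[0,0,0],-1],[[0,0,-0.4],[0,0,0],-1],[[0,0,-0.36],[0,0,0],-1],[[0,0,0],[0,0,0],-1],[[0,0,0],[0,0,0],-1]]'; python3 -m inch '[[[0,0,0],[0,0,0],1],[[0,0,0],[0,0,0],1],[[0,0,0],[0,0,0],1],[[0,0,0],[0,0,0],1],[[0,0,0],[0,0,0],1],[[0,0,0],[0,0,0],1],[[0,0,0],[0,0,0],1],[[0,0,0],[0,0,0],1],[[0,0,0],[0,0,0],1],[[0,0,0],[0,0,0],1],[[0,0,0],[0,0,0],1],[[0,0,0],[0,0,0],1]]'
```

```text
clock: 5.23
eef_pos: [0.5105, -0.2138, 0.1608]
tcp_rot: [[-0.144, 0.99, 0.0], [0.99, 0.144, -0.001], [-0.001, 0.0, -1.0]]
wrist_force: [-1.0, -0.1, 0.1]
grip_width: 0.996
clock: 6.23
eef_pos: [0.5109, -0.2138, 0.1611]
tcp_rot: [[-0.144, 0.99, 0.001], [0.99, 0.144, -0.001], [-0.002, 0.001, -1.0]]
wrist_force: [0.9, -0.3, 0.2]
grip_width: 0.274
```

```bash
python3 -m inch '[[[0,0,0.2],[0,0,0],1],[[0,0,0.4],[0,0,0],1],[[0,0,0.6],[0,0,0],1],[[0,0,0.6],[0,0,0],1],[[0,0,0.4],[0,0,0],1],[[0,0,0.2],[0,0,0],1],[[0,0,0.1],[0,0,0],1],[[0,0,0],[0,0,0],1],[[0,0,0],[0,0,0],1]]'; python3 -m inch '[[[-0.1,0.5,0],[0,0,0.0229],1],[[-0.1,0.9,0],[0,0,0.0229],1],[[-0.15,0.9,0],[0,0,0.0229],1],[[-0.15,0.9,0],[0,0,0.0229],1],[[-0.15,0.9,0],[0,0,0.0229],1],[[-0.15,0.9,0],[0,0,0.0229],1],[[-0.15,0.9,0],[0,0,0.0229],1],[[-0.1,0.9,0],[0,0,0.0229],1],[[-0.1,0.9,0],[0,0,0.0229],1],[[-0.07,0.8,0],[0,0,0.0229],1],[[0,0.5,0],[0,0,0],1],[[0,0.27,0],[0,0,0],1]]';python3 -m inch '[[[0,0,0],[0,0,0],1],[[0,0,0],[0,0,0],1],[[0,0,0],[0,0,0],1]]'
python3 - <<'E'
from go import *
s=robot.observe();im,d=imaging.grab_frame("scene");np.savez("s2",im=im,d=d);save("s2",cv2.resize(im[150:330,150:390],None,fx=3.3,fy=3.3,interpolation=cv2.INTER_CUBIC))
go([.474,.0642,.195],21.5)
c=imaging.calibration("top");im,d=imaging.grab_frame("top");P=cloud(c,d)
m=(P[...,2]>.11)&(P[...,2]<.16); m[:240]=0;m[330:]=0;m[:,:180]=0;m[:,340:]=0
np.savez("t2",im=im,d=d)
E
```

```text
clock: 6.98
eef_pos: [0.5104, -0.2136, 0.2356]
tcp_rot: [[-0.144, 0.99, 0.0], [0.99, 0.144, -0.001], [-0.001, 0.0, -1.0]]
wrist_force: [-0.6, 0.2, -4.3]
grip_width: 0.268
clock: 7.98
eef_pos: [0.473, 0.0665, 0.2354]
tcp_rot: [[-0.368, 0.93, -0.0], [0.93, 0.368, -0.001], [-0.001, -0.0, -1.0]]
wrist_force: [-0.2, 0.7, -3.1]
grip_width: 0.274
clock: 8.23
eef_pos: [0.474, 0.0637, 0.2359]
tcp_rot: [[-0.365, 0.931, 0.001], [0.931, 0.365, -0.002], [-0.002, 0.0, -1.0]]
wrist_force: [0.9, 0.0, -3.8]
grip_width: 0.274
shift units [-0.003  0.022 -1.363] rotvec [0.0015 0.0009 0.002 ] F [-0.18  0.03 -3.66] w 0.26989825020792174 8.2833
```

View pics/s2.png

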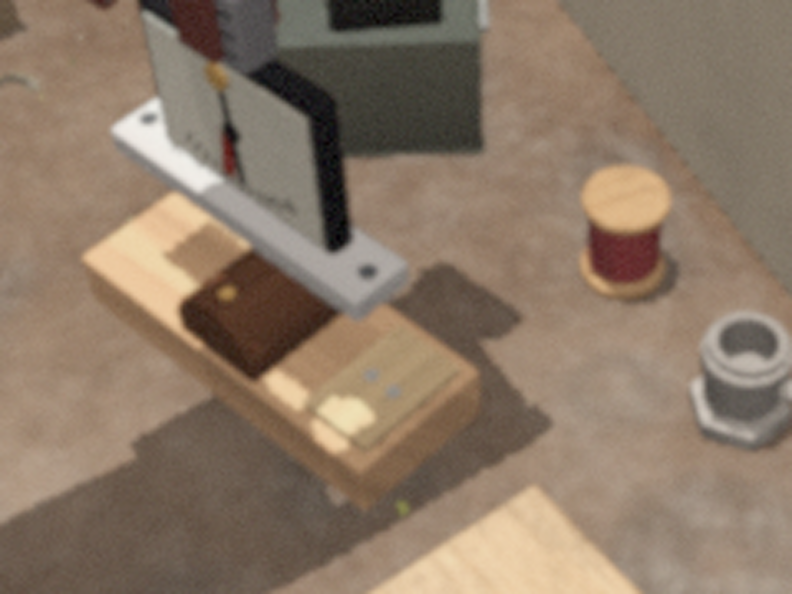

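The gauge is held level over the batten, foot along the stud, with the dial visible at (215,75) to (235,170). Lower it and watch the force.

```bash
python3 -m inch '[[[0,0,-0.3],[0,0,0],1],[[0,0,-0.4],[0,0,0],1],[[0,0,-0.3],[0,0,0],1],[[0,0,-0.15],[0,0,0],1],[[0,0,-0.05],[0,0,0],1],[[0,0,0],[0,0,0],1],[[0,0,0],[0,0,0],1],[[0,0,0],[0,0,0],1]]'; for i in 1 2 3; do python3 -m inch '[[[0,0,-0.03],[0,0,0],1],[[0,0,0],[0,0,0],1],[[0,0,0],[0,0,0],1]]' | grep -E "eef|force"; done
```

```text
clock: 9.0
eef_pos: [0.4747, 0.0644, 0.2006]
tcp_rot: [[-0.365, 0.931, 0.002], [0.931, 0.365, -0.001], [-0.002, 0.002, -1.0]]
wrist_force: [1.1, 0.0, -2.7]
grip_width: 0.274
eef_pos: [0.4743, 0.0644, 0.1994]
wrist_force: [-0.3, -0.3, -4.4]
eef_pos: [0.4742, 0.0643, 0.1983]
wrist_force: [-0.1, -0.5, -4.3]
eef_pos: [0.4742, 0.0643, 0.1974]
wrist_force: [-0.1, 0.2, -3.6]
```

```bash
python3 -m inch '[[[0,0,-0.03],[0,0,0],1],[[0,0,0],[0,0,0],1],[[0,0,0],[0,0,0],1]]' | grep -E "eef|force";python3 -m inch '[[[0,0,-0.03],[0,0,0],1],[[0,0,0],[0,0,0],1],[[0,0,0],[0,0,0],1]]' | grep -E "eef|force"
```

```text
eef_pos: [0.4742, 0.0643, 0.1965]
wrist_force: [1.4, 0.2, -3.6]
eef_pos: [0.4742, 0.0644, 0.1956]
wrist_force: [-0.8, 0.6, -4.1]
```

```bash
python3 -m inch '[[[0,0,-0.02],[0,0,0],1],[[0,0,0],[0,0,0],1],[[0,0,0],[0,0,0],1]]' | grep -E "eef|force"
```

```text
eef_pos: [0.4744, 0.0644, 0.1951]
wrist_force: [0.3, 0.1, -3.8]
```

```bash
for i in 1; do python3 -m inch '[[[0,0,-0.02],[0,0,0],1],[[0,0,0],[0,0,0],1],[[0,0,0],[0,0,0],1]]' | grep -E "eef|force"; done; python3 -m inch '[[[0,0,-0.02],[0,0,0],1],[[0,0,0],[0,0,0],1],[[0,0,0],[0,0,0],1]]' | grep -E "eef|force"
```

```text
eef_pos: [0.4745, 0.0643, 0.195]
wrist_force: [-2.4, -0.6, 5.6]
eef_pos: [0.4745, 0.0643, 0.195]
wrist_force: [-3.5, -0.1, 12.4]
```

```bash
python3 -m inch '[[[0,0,-0.02],[0,0,0],1],[[0,0,0],[0,0,0],1],[[0,0,0],[0,0,0],1]]' | grep -E "eef|force"
```

```text
eef_pos: [0.4747, 0.0643, 0.1949]
wrist_force: [-5.9, -1.7, 17.5]
```

Contact made (about 21 N); ease off, then rock about the batten's axis in two halves.

```bash
python3 -m inch '[[[0,0,0.04],[0,0,0],1],[[0,0,0],[0,0,0],1],[[0,0,0],[0,0,0],1],[[0,0,0],[0,0,0],1]]' | grep -E "eef|force"; python3 -m inch '[[[-0.032,0.081,-0.001],[-0.0163,-0.0064,0],1],[[-0.032,0.081,-0.002],[-0.0163,-0.0064,0],1],[[-0.032,0.081,-0.004],[-0.0163,-0.0064,0],1],[[-0.032,0.081,-0.005],[-0.0163,-0.0064,0],1],[[0,0,0],[0,0,0],1],[[0,0,0],[0,0,0],1]]'; python3 -c "
from go import *
go([.4742,.0644,.195],21.5)"
```

```text
eef_pos: [0.4746, 0.0644, 0.195]
wrist_force: [-1.7, -1.1, 7.5]
clock: 12.08
eef_pos: [0.4709, 0.0739, 0.1949]
tcp_rot: [[-0.365, 0.93, 0.028], [0.928, 0.367, -0.068], [-0.073, 0.002, -0.997]]
wrist_force: [-2.2, -3.1, 9.7]
grip_width: 0.274
shift units [ 0.109 -0.316  0.005] rotvec [ 0.0676  0.0285 -0.    ] F [-2.17 -3.1   9.69] w 0.27395367129763937 12.0833
```

Force is fine (about 13 N on the batten). Second half.

```bash
python3 -m inch '[[[-0.032,0.081,-0.006],[-0.0163,-0.0064,0],1],[[-0.032,0.081,-0.007],[-0.0163,-0.0064,0],1],[[-0.032,0.081,-0.009],[-0.0163,-0.0064,0],1],[[-0.032,0.081,-0.01],[-0.0163,-0.0064,0],1],[[0,0,0],[0,0,0],1],[[0,0,0],[0,0,0],1]]'; python3 -m inch '[[[0,0,0],[0,0,0],1],[[0,0,0],[0,0,0],1],[[0,0,0],[0,0,0],1],[[0,0,0],[0,0,0],1],[[0,0,0],[0,0,0],1],[[0,0,0],[0,0,0],1],[[0,0,0],[0,0,0],1],[[0,0,0],[0,0,0],1],[[0,0,0],[0,0,0],1],[[0,0,0],[0,0,0],1],[[0,0,0],[0,0,0],1],[[0,0,0],[0,0,0],1]]' >/dev/null;python3 -m inch '[[[0,0,0],[0,0,0],1],[[0,0,0],[0,0,0],1],[[0,0,0],[0,0,0],1],[[0,0,0],[0,0,0],1],[[0,0,0],[0,0,0],1],[[0,0,0],[0,0,0],1],[[0,0,0],[0,0,0],1],[[0,0,0],[0,0,0],1],[[0,0,0],[0,0,0],1],[[0,0,0],[0,0,0],1],[[0,0,0],[0,0,0],1],[[0,0,0],[0,0,0],1]]'
cat > chk.py <<'E'
from dial import *; import sys
s=robot.observe();c=imaging.calibration("scene")
ims=[imaging.grab_frame("scene") for _ in range(4)];im=np.mean([i for i,_ in ims],0).astype(np.uint8)
np.savez("s3",im=im);save(sys.argv[1],cv2.resize(im[150:300,160:310],None,fx=4,fy=4,interpolation=cv2.INTER_CUBIC))
R=np.array(s["tcp_rot"]);print("tool tilt",-np.arctan2(R[2,0],-R[2,2]),"yaw",np.degrees(np.arctan2(R[1,1],R[0,1])),np.round(s["wrist_force"],1))
# rail ends in depth: foot slope along gy from white pixels
P=cloud(c,ims[0][1]);hsv=cv2.cvtColor(im,cv2.COLOR_RGB2HSV)
O=s["eef_pos"]+.119*R[:,2]; q=(P-O)@np.c_[R[:,1],R[:,0],-R[:,2]]   # gauge frame if no slip
m=(abs(q[...,1])<.085)&(q[...,0]<-.008)&(q[...,0]>-.016)&(abs(q[...,2]-.016)<.012)
k=np.polyfit(q[...,1][m],q[...,2][m],1);print("foot top fit: slope in tool frame %.4f z0 %.4f n %d"%(*k,m.sum()))
dial(im,c,O,np.arctan2(R[1,1],R[0,1]),tilt=-np.arctan2(R[2,0],-R[2,2])*1)
dial(im,c,O,np.arctan2(R[1,1],R[0,1]),tilt=np.arcsin(-R[2,0]))
E
python3 chk.py s3
```

```text
clock: 12.58
eef_pos: [0.4671, 0.0837, 0.194]
tcp_rot: [[-0.363, 0.93, 0.054], [0.921, 0.367, -0.132], [-0.143, 0.002, -0.99]]
wrist_force: [-1.8, -2.2, 9.7]
grip_width: 0.271
clock: 14.58
eef_pos: [0.4671, 0.0836, 0.194]
tcp_rot: [[-0.362, 0.931, 0.054], [0.921, 0.366, -0.132], [-0.142, 0.002, -0.99]]
wrist_force: [-2.6, -2.3, 9.7]
grip_width: 0.273
tool tilt 0.14268333432280467 yaw 21.453521004895787 [-2.6 -2.3  9.7]
foot top fit: slope in tool frame -0.0210 z0 0.0176 n 346
hub n 18 at [10.1 -8.4]
red 23 ang mean 0.047 med 0.048 p5 -0.001 p95 0.093 r 38-66
blk 68 ang mean 0.139 med 0.136 p5 0.020 p95 0.283 r 11-62
hub n 18 at [10.1 -8.4]
red 23 ang mean 0.047 med 0.048 p5 -0.001 p95 0.093 r 38-66
blk 68 ang mean 0.139 med 0.136 p5 0.020 p95 0.283 r 11-62
```

View pics/s3.png

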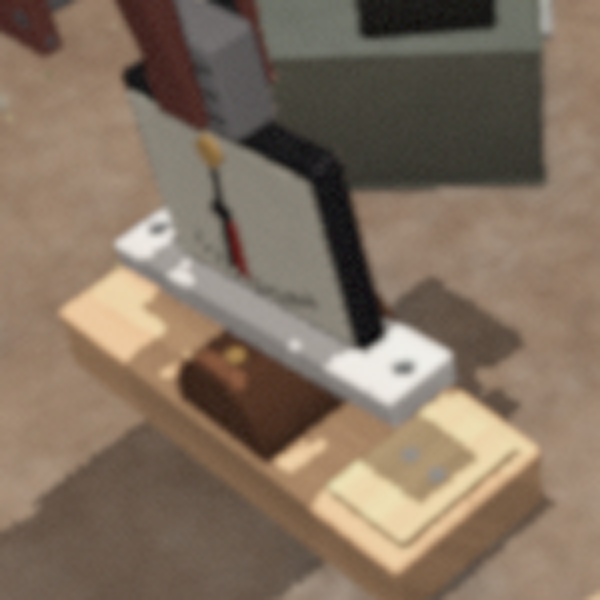

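The foot rests tilted on the batten, pointer at (218,205) to (240,265) with the red mark just to its right. From this oblique camera the pointer, which stands off the dial, shows parallax towards +y. I correct for that and cross-check the tilt and slip.

```bash
cat > v.py <<'E'
from h import *
def coords(c,O,B,off):
    v,u=np.mgrid[0:480,0:640];o,d=ray(c,np.stack([u,v],-1).reshape(-1,2))
    t=((O+B[:,0]*off-o)@B[:,0])/(d@B[:,0]);p=(o+d*t[:,None]-O)@B
    return p[:,1].reshape(480,640)*1e3,p[:,2].reshape(480,640)*1e3-99
def ana(name,im,c,O,B):
    hsv=cv2.cvtColor(im,cv2.COLOR_RGB2HSV).astype(int);h,s,v=hsv[...,0],hsv[...,1],hsv[...,2]
    Y,Z=coords(c,O,B,-.005);Yh,Zh=coords(c,O,B,-.008)
    hub=(h>12)&(h<30)&(s>110)&(v>90)&(abs(Yh)<12)&(abs(Zh)<12)
    red=((h<8)|(h>172))&(s>90)&(v>60)&(abs(Y)<35)&(Z<-30)&(Z>-75)
    hy,hz=Yh[hub].mean(),Zh[hub].mean();dy,dz=Y[red]-hy,Z[red]-hz
    print(name,"hub(off8) %.1f %.1f n%d"%(hy,hz,hub.sum()),"red centre %.1f %.1f n%d"%(dy.mean(),dz.mean(),red.sum()),"ang %.3f"%np.arctan2(dy,-dz).mean(), "p5,95",np.round(np.percentile(np.arctan2(dy,-dz),[5,95]),3))
def B0(yaw,t=0):
    a=np.radians(yaw);gx=np.array([np.cos(a),np.sin(a),0]);y=np.array([-np.sin(a),np.cos(a),0]);gy=np.cos(t)*y-np.sin(t)*np.array([0,0,1]);return np.c_[gx,gy,np.cross(gx,gy)]
z=np.load("w1.npz");cw={k:z[k] for k in z.files if k not in("im","d")};cs=imaging.calibration("scene")
O=np.array([.5085,-.214,.042]);ana("wrist",z["im"],cw,O,B0(8.4));ana("scene0",np.load("scene.npz")["im"],cs,O,B0(8.4))
s2=np.load("s2.npz");O2=np.array([.473,.0635,.117]);ana("s2",s2["im"],cs,O2,B0(21.5))
s=robot.observe();R=s["tcp_rot"];B=np.c_[R[:,1],R[:,0],-R[:,2]];O3=s["eef_pos"]-B@np.array([.001,0,.119])
s3=np.load("s3.npz");ana("s3",s3["im"],cs,O3,B)
im,d=imaging.grab_frame("scene")
def slope(n,d,O,B):
    q=(cloud(cs,d)-O)@B
    m=(abs(q[...,1])<.085)&(q[...,0]<-.008)&(q[...,0]>-.016)&(abs(q[...,2]-.016)<.006)
    print(n,"foot slope,z0",np.polyfit(q[...,1][m],q[...,2][m],1),m.sum())
slope("0",np.load("scene.npz")["d"],O,B0(8.4));slope("s2",s2["d"],O2,B0(21.5));slope("s3",d,O3,B)
E
python3 v.py
```

```text
wrist hub(off8) 1.5 0.4 n197 red centre 5.6 -54.8 n144 ang 0.103 p5,95 [0.044 0.157]
scene0 hub(off8) 1.0 1.0 n32 red centre 8.7 -60.1 n16 ang 0.143 p5,95 [0.107 0.177]
s2 hub(off8) 4.5 -2.3 n27 red centre 5.5 -59.0 n32 ang 0.092 p5,95 [0.026 0.142]
s3 hub(off8) 3.9 -3.1 n22 red centre 6.9 -57.0 n34 ang 0.122 p5,95 [0.062 0.183]
0 foot slope,z0 [0.00215474 0.01612471] 597
s2 foot slope,z0 [-0.00381679  0.01603949] 379
s3 foot slope,z0 [-0.02504813  0.01645704] 303
```

```bash
cat >> v.py <<'E'
print("----")
def axis(n,im,c,O,B,smin=90):
    hsv=cv2.cvtColor(im,cv2.COLOR_RGB2HSV).astype(int);h,s,v=hsv[...,0],hsv[...,1],hsv[...,2]
    Y,Z=coords(c,O,B,-.005)
    red=((h<8)|(h>172))&(s>smin)&(v>60)&(abs(Y)<35)&(Z<-30)&(Z>-75)
    y,zz=Y[red],Z[red];P=np.c_[y,zz]-[y.mean(),zz.mean()];w,V=np.linalg.eigh(P.T@P);e=V[:,1]*np.sign(V[1,1])
    # dial face edges: pale grey-green face pixels, rows of Z between -70 and -10
    f=(v>110)&(s<70)&(abs(Y)<80)&(Z>-72)&(Z<-15)
    q=[]
    for a in range(-70,-15,5):
        k=f&(Z>=a)&(Z<a+5); yy=Y[k]
        if len(yy)>10: q.append(((yy.min()),(yy.max())))
    print(n,"axis ang %.3f"%np.arctan2(-e[0],e[1]),"red mid %.1f %.1f"%(y.mean(),zz.mean()),"face edges med",np.median(q,0))
axis("wrist",z["im"],cw,O,B0(8.4));axis("wrist s120",z["im"],cw,O,B0(8.4),120);axis("s2",s2["im"],cs,O2,B0(21.5));axis("s3",s3["im"],cs,O3,B)
# pointer axis in w1: dark pixels, plane -7
im=z["im"];hsv=cv2.cvtColor(im,cv2.COLOR_RGB2HSV).astype(int)
for off in(-.005,-.007):
    Y,Z=coords(cw,O,B0(8.4),off);m=(hsv[...,2]<110)&(abs(Y)<9)&(Z<-10)&(Z>-58)
    for lo,hi in((-20,-10),(-30,-20),(-40,-30),(-50,-40),(-58,-50)):
        k=m&(Z>=lo)&(Z<hi);print(off,lo,"%.1f"%Y[k].mean() if k.any() else None,k.sum(),end="; ")
    print()
E
python3 v.py | sed -n '/----/,$p'
```

```text
----
wrist axis ang 0.086 red mid 7.1 -54.4 face edges med [-78.66331972  76.63449997]
wrist s120 axis ang 0.085 red mid 7.2 -54.8 face edges med [-78.66331972  76.63449997]
s2 axis ang 0.171 red mid 10.0 -61.3 face edges med [-78.80973832  62.06520398]
s3 axis ang 0.096 red mid 10.8 -60.0 face edges med [-54.58837244  65.22338538]
-0.005 -20 0.2 26; -0.005 -30 0.1 34; -0.005 -40 0.2 79; -0.005 -50 -0.1 42; -0.005 -58 0.1 16; 
-0.007 -20 1.3 35; -0.007 -30 1.4 41; -0.007 -40 1.2 84; -0.007 -50 1.3 28; -0.007 -58 1.1 16;
```

The refined mark estimate is about 0.11: correcting the origin by 1.3 mm puts the pointer at y=0 and matches the grip measurement. The foot slope shows about 0.022 slip, so the gauge is tilted about 0.166, too near the limit. I ease the load and rock back about 0.05.

```bash
python3 -m inch '[[[0,0,0.015],[0,0,0],1],[[0.03,-0.076,0.01],[0.0155,0.0061,0],1],[[0.03,-0.076,0.01],[0.0155,0.0061,0],1],[[0.03,-0.077,0.009],[0.0155,0.0061,0],1],[[0,0,0],[0,0,0],1],[[0,0,0],[0,0,0],1]]'; python3 -m inch '[[[0,0,0],[0,0,0],1],[[0,0,0],[0,0,0],1],[[0,0,0],[0,0,0],1],[[0,0,0],[0,0,0],1],[[0,0,0],[0,0,0],1],[[0,0,0],[0,0,0],1],[[0,0,0],[0,0,0],1],[[0,0,0],[0,0,0],1],[[0,0,0],[0,0,0],1],[[0,0,0],[0,0,0],1],[[0,0,0],[0,0,0],1],[[0,0,0],[0,0,0],1]]' >/dev/null;python3 -m inch '[[[0,0,0],[0,0,0],1],[[0,0,0],[0,0,0],1],[[0,0,0],[0,0,0],1],[[0,0,0],[0,0,0],1],[[0,0,0],[0,0,0],1],[[0,0,0],[0,0,0],1],[[0,0,0],[0,0,0],1],[[0,0,0],[0,0,0],1],[[0,0,0],[0,0,0],1],[[0,0,0],[0,0,0],1],[[0,0,0],[0,0,0],1],[[0,0,0],[0,0,0],1]]'; python3 chk.py s4; python3 v.py | grep s3
```

```text
clock: 15.38
eef_pos: [0.4696, 0.0772, 0.1946]
tcp_rot: [[-0.363, 0.931, 0.035], [0.927, 0.364, -0.084], [-0.091, 0.002, -0.996]]
wrist_force: [-1.5, 2.9, 5.0]
grip_width: 0.271
clock: 17.38
eef_pos: [0.4696, 0.077, 0.1946]
tcp_rot: [[-0.364, 0.931, 0.035], [0.927, 0.365, -0.085], [-0.092, 0.002, -0.996]]
wrist_force: [-0.2, 4.7, 5.3]
grip_width: 0.268
tool tilt 0.09185350778803661 yaw 21.43157795679733 [-0.2  4.7  5.3]
foot top fit: slope in tool frame -0.0208 z0 0.0172 n 352
hub n 22 at [ 9.9 -7.8]
red 8 ang mean 0.037 med 0.038 p5 0.017 p95 0.057 r 46-64
blk 63 ang mean 0.086 med 0.082 p5 -0.027 p95 0.225 r 12-62
hub n 22 at [ 9.9 -7.8]
red 8 ang mean 0.037 med 0.038 p5 0.017 p95 0.057 r 46-64
blk 63 ang mean 0.086 med 0.082 p5 -0.027 p95 0.225 r 12-62
s3 hub(off8) 4.1 -2.1 n27 red centre 5.9 -57.8 n18 ang 0.102 p5,95 [0.067 0.132]
s3 foot slope,z0 [-0.01804843  0.016367  ] 322
s3 axis ang 0.106 red mid 10.0 -59.9 face edges med [-53.99728737  63.55085575]
```

View pics/s4.png

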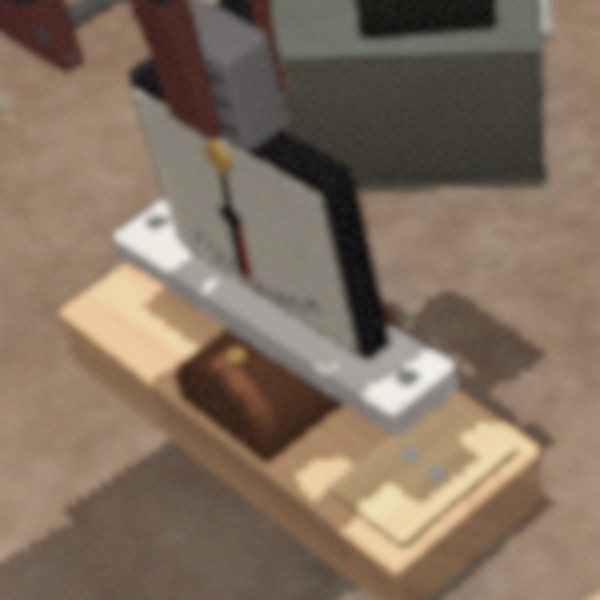

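The pointer (235,225) to (245,275) now covers most of the red mark. To settle the parallax, I measure the pointer-to-mark offset in both views, which cancels the unknown stand-off.

```bash
cat > par.py <<'E'
import io,contextlib
with contextlib.redirect_stdout(io.StringIO()):
    from v import *
def rep(n,im,c,O,B,dk):
    hsv=cv2.cvtColor(im,cv2.COLOR_RGB2HSV).astype(int);h,s,v=hsv[...,0],hsv[...,1],hsv[...,2]
    Y,Z=coords(c,O,B,-.005);Y7,_=coords(c,O,B,-.006);k=np.median((Y-Y7)[200:300,200:330])
    out=[]
    for lo,hi in((-22,-8),(-30,-22),(-38,-30),(-48,-38),(-58,-48),(-66,-58)):
        m=(Z>=lo)&(Z<hi)&(abs(Y-5)<13);wt=np.clip(dk-v[m],0,None)*(s[m]<110);r=m&((h<8)|(h>172))&(s>90)&(v>60)
        out.append("Z%d: ptr %s red %s(%d)"%((lo+hi)/2,"%.1f"%((wt*Y[m]).sum()/wt.sum()) if wt.sum()>20 else "-","%.1f"%Y[r].mean() if r.any() else "-",r.sum()))
    print(n,"k %.2f"%k,"; ".join(out))
rep("w1",z["im"],cw,O,B0(8.4),120)
rep("scene0",np.load("scene.npz")["im"],cs,O,B0(8.4),110)
rep("s2",s2["im"],cs,O2,B0(21.5),110)
old=cv2.imread("pics/s3.png")[...,::-1];full=np.zeros((480,640,3),np.uint8);full[150:300,160:310]=cv2.resize(old,(150,150),interpolation=cv2.INTER_AREA)
t=.166;B3=B0(21.45,.143);T=np.array([.4671,.0836,.194]);Oa=T-B3@np.array([.001,0,.119])
rep("tilt .143 tool",full,cs,Oa,B3,110)
rep("now",s3["im"],cs,O3,B,110)
E
python3 par.py
```

```text
w1 k -0.51 Z-15: ptr 0.1 red -(0); Z-26: ptr 0.0 red -(0); Z-34: ptr 0.2 red -(0); Z-43: ptr -0.1 red 6.2(43); Z-53: ptr 0.1 red 7.0(46); Z-62: ptr -0.0 red 7.8(37)
scene0 k 1.93 Z-15: ptr 4.5 red -(0); Z-26: ptr 5.0 red -(0); Z-34: ptr 4.8 red -(0); Z-43: ptr 5.5 red 8.3(1); Z-53: ptr 4.9 red 9.0(6); Z-62: ptr 4.9 red 10.2(6)
s2 k 1.17 Z-15: ptr 6.8 red -(0); Z-26: ptr 6.4 red -(0); Z-34: ptr 5.0 red -(0); Z-43: ptr 5.4 red 9.8(1); Z-53: ptr 4.4 red 8.9(10); Z-62: ptr 4.1 red 9.6(12)
tilt .143 tool k 1.42 Z-15: ptr 9.8 red -(0); Z-26: ptr 11.3 red -(0); Z-34: ptr 12.8 red -(0); Z-43: ptr 13.0 red 9.0(3); Z-53: ptr 15.2 red 10.2(11); Z-62: ptr 16.3 red 10.8(10)
now k 1.34 Z-15: ptr 9.6 red -(0); Z-26: ptr 10.0 red -(0); Z-34: ptr 10.7 red -(0); Z-43: ptr 11.7 red 8.7(1); Z-53: ptr 12.1 red 9.5(7); Z-62: ptr 13.1 red 9.7(5)
```

Eliminating the stand-off gives 1.6 mm of it, a mark at about 0.114 rad, and a present gauge tilt of about 0.110 rad. The load on the batten is about 9 N and everything is steady, so I hand in.

```bash
python3 -c "
from h import *
s=robot.observe();print(s['clock'],s['wrist_force'],s['grip_width'],abs(s['qvel']).max());print(robot.sign_off())"
```

```text
17.6833 [0.53712603 3.82632676 4.57693033] 0.27172680174726 0.10904159556030196
the job is handed in; nothing more can be done
None
```

I gripped the gauge across its grip block, lifted it off the joist, set the middle of its foot on the batten along the stud, and rocked it to about 0.11 rad. I handed it in at 17.7 s while still holding it; no verdict came back.

**Last checks:**
- **Grip:** the opening was 24 mm, which matches the 24 mm block.
- **Contact:** the load on the batten was about 8–9 N, inferred from the wrist force. It peaked at about 21 N when I first touched down.
- **Alignment:** the tool's yaw was within about 0.1° of the stud as I measured it.
- **Steadiness:** the arm was still, and I had let the pointer settle for 2 s before the final pictures.
- **Bystanders:** nothing I did came near the spool or the pipe fitting. I did not re-measure their positions at the end.

**What disagreed:**
- **Red mark:** single-view estimates ranged from 0.09 to 0.14 rad because the pointer stands off the dial and causes parallax. Combining two views put the mark at about 0.114.
- **Slip in the jaws:** the gauge turned about 0.02 rad in the jaws while rocking, so the first setting came out at about 0.166. I backed it off to 0.110 (tool tilt 0.092 plus slip 0.018).
- **Remaining error:** I put the pointer about 0.00–0.02 rad from the middle of the mark, against the 0.06 allowed. The pointer hid part of the mark in the last picture, so that figure is less certain.

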